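# Stand the freshly bound book up to dry and start the blower

### The job

The small bound book lies flat on the drying stand, one short end sticking out over the open edge of the deck: tip that end up until the book stands upright on its other short end, flat against the stand's two cross bars, and let go of it. Then twist the blower's knob clockwise as far as it goes and let it spring back. Leave the other things on the bench where they are.

Things in the scene. Friction and masses are not known exactly. Their poses are not given: they have to be found in the camera images.
- stand: Fixed drying stand: plywood deck 180 (x) x 220 mm (y), top 50 mm above the bench, with two level cross bars 208 mm long (heights 52 to 90 and 143 to 157 mm above the bench) between posts 165 mm high at y +-98 mm. Origin: on the bench, midway along the bars, under their front faces. x points to the robot's left within 0.25 rad, z up; bars' front faces at x = 0, open edge of the deck at x = -140 mm.
- book: Burgundy leather book, 135 (x) x 98 (y) x 30 mm thick (z), about 0.3 kg. It starts flat on the deck, one short end 30 to 45 mm short of the bars, the other 25 to 40 mm out over the deck's open edge, on the robot's right. Origin: centre of its underside at the start. x points to the overhanging short end, which must end on top; z from underside to upper face.
- book_center (a point): Middle of the book's volume, 15 mm above its origin along its z. It is 67.5 mm from either short end; with the book standing flat against the bars it is 15 mm in front of them and 117.5 mm above the bench.
- blower: Fixed grey bench blower: box 130 (x) x 110 (y) x 85 mm high, round black grilles on both sides, a black bar knob on top, to the left or right of the stand; a glue tank of like size with a plain round cap stands on the other side. Origin: centre of its underside.
- knob_grip (a point): On the axis of the blower's knob, at the height to grip, 108 mm above the bench. The grip is an upright bar 44 mm long, 12 mm thick, spanning 95 to 120 mm above the bench, on a 42 mm disc. At rest the bar lies along the blower's x axis; this point turns with the knob, its x along the bar.
- knob (a joint): Turn of the knob in rad: 0 at rest, grows clockwise seen from above, the stop is at 1.2. A spring (0.02 to 0.16 N m) brings it back to 0.
- jar: Small glue jar, 44 mm across, 48 mm tall, beyond the stand to the left. Bystander.
- brush: Paste brush lying on the bench nearer the robot than the stand, to its right; about 20 cm long, under 30 mm high. Bystander.
- screwdriver: Screwdriver with a green handle, 160 mm long, lying on the bench to the far right. Bystander.
- album: Larger, thin brown book, 160 x 110 x 22 mm, lying flat on the bench to the right of the stand. Bystander.
- weight: Steel binder's weight with a grip, 56 mm across, 64 mm tall, left of the stand. Bystander.
- offcut: Strip of grey board, 150 x 70 x 5 mm, flat on the bench nearer the robot than the stand, to its left. Bystander.
- folder: White bone folder, 150 x 22 x 6 mm, flat on the bench to the far left of the stand. Bystander.
Things that resemble listed ones, but are neither listed nor needed, are in the scene too. Leave any yellow look-alike of the book alone.

How it is judged:
By the outcome, as a careful person would: the job done as asked, in the order asked, and still so for the second after the job is handed in, with the robot touching nothing.
It also fails if it takes over 67 s, if anything falls off the work surface, if the arm or the gripper's body presses on something with over 40 N, if the wrist force passes 120 N, or if a joint passes its speed limit or range.

### The arm

A 6-joint arm with a two-finger parallel gripper is mounted at the origin on the work surface. World frame = base frame: x ahead of the robot, y to its left, z up, the work surface at z = 0. Lengths are in m, angles in rad, forces in N, time in s.
With the tool pointing down it reaches from about 0.375 to 0.975 m from the base axis. Payload 3.8 kg.
Tool frame: the origin (TCP) lies midway between the tips of the shut fingers; the grasp point (between the pads) lies 19 mm behind it; y points along the fingers, z is the direction in which the jaws open and shut, and the axes are right-handed (so a half turn about y gives the same grasp; the last joint's range is limited). The gripper opens to 85 mm and grips with 20 to 120 N. Pads are 22 mm wide; open, the fingers measure 114 mm over their backs; the gripper's body (76 mm by 85 mm) begins 54 mm behind the grasp point. The pads swing forward as they close: fully open they stand 13 mm farther back than shut.
Start: joints at [-1.238, 0.264, 1.604, -0, 1.274, -0.037], TCP at [0.244, -0.629, 0.231] pointing down, gripper open.
Joint ranges: [-2.63, 2.63], [-0.94, 2.18], [0.31, 2.57], [-1.31, 4.45], [0, 2.66], [-2.55, 2.55]. Speed limits (rad/s): [2.57, 2.57, 3.14, 3.14, 3.14, 3.14].

### API

Orientations are given as [roll, pitch, yaw] about the fixed x, y, z axes, in that order (R = Rz(yaw) Ry(pitch) Rx(roll)).
In Python, from workcell import arm gives the robot as it stands.
- The arm moves only by the tool jog_arm, never from a script. Its argument "moves" is one flat list of numbers, 7 for each row, row after row: the closure, from -1 (fully open) to 1 (shut), then the shift along the tool's x, y, z in units of 0.1 m (1.0 is 0.1 m), then the turn, a rotation vector about the tool's x, y, z in units of 2 pi rad (1.0 is 2 pi rad). A call has 1 to 20 rows; each row is the pose to reach, as a shift and turn from the pose commanded when the call began, along the tool's axes at that moment, turning the shorter way round; what a row does not reach only later rows make up. A row lasts 1/10 s, in which the tool goes at most 50 mm and 8.59 degrees, less where a joint would pass 70% of its speed; a pose out of reach is approached as far as the arm can. A call with a number of a shift or a turn outside -1 to 1 is refused whole. A call with a gripper value outside its range is refused whole. The fingers move at their own pace and stop on an object; "force" is the grip in N (left out, the last holds). Time passes only in rows, so rows that repeat a pose let the fingers close. It gives the time, the measured TCP pose, the force and the opening at its end, in the units of the state.
- arm.get_obs(): the state, without advancing time (a new reading comes with each control period).
- arm.read_camera(name): name is "scene" or "top"; returns a dict with "img" (420x560x3 uint8, red, green, blue), "depth" (420x560 float32, m along the optical axis (not along the pixel's ray), 0 where there is no reading), "mtx" (3x3 intrinsics, pixels), "pose" (4x4, takes a point from camera to world coordinates). Camera axes: x right, y up, looking along -z (the intrinsics and any distortion apply to the point x, -y, -z); pixel columns grow to the right and rows downward; lengths in m; the calibration is good to about 2 mm. A picture is of the moment at which its call begins.
- arm.job_done(): hands the job in, once; it reports no verdict.
The state is a dict: "time": time; "q": joint angles; "joint_velocities": joint speeds; "tau": joint torques, N m; "tcp_pos": TCP position; "ee_rot": TCP orientation; "force": force on the tool from outside, world axes, zero at the start; "moment": the same for the moment, N m; "grip_width": finger opening in m.
Only numpy, scipy, OpenCV 4.12 (cv2) and the standard library are available. Lean on these libraries where they do the work, as an engineer would, in place of code of your own. Each camera call takes 0.05 s, during which the arm holds its last target. There are 200 camera calls.

## Working session

There is one attempt and no reset: what is moved stays moved. The work goes in short steps, Python scripts to look and compute and a tool call to move; the robot and the scene stay as the last step left them, time stands still between calls to the robot, and variables do not carry over. Pictures are saved under pics/ and viewed, about 8 in all and at most 12, crops included, and the job is handed in when it is done.

Besides the shell and the picture viewer there is one more tool, called after ">>>" by a JSON object that holds its "fn" and its "kwargs", one argument or row to a line. jog_arm: Moves the arm, as the interface text tells. Shifts and turns lie within -1 to 1; 1 stands for 0.1 m of shift or 2 pi rad of turn. Its arguments: {"type":"object","properties":{"moves":{"type":"array","items":{"type":"number","minimum":-1,"maximum":1}},"force":{"type":"number"}},"required":["moves"]}

```bash
ls; mkdir -p pics; cat > h.py <<'E'
import numpy as np, cv2
from workcell import arm
from scipy.spatial.transform import Rotation as R
def cam(n):
    c=arm.read_camera(n); np.savez('pics/%s.npz'%n,**c); return c
def pts(c):
    h,w=c['depth'].shape; u,v=np.meshgrid(np.arange(w),np.arange(h)); d=c['depth'];K=c['mtx']
    p=np.stack([(u-K[0,2])/K[0,0]*d,-(v-K[1,2])/K[1,1]*d,-d],-1)
    P=p@c['pose'][:3,:3].T+c['pose'][:3,3]; P[d==0]=np.nan; return P
E
python3 - <<'E'
from h import *
for n in('scene','top'):
    c=cam(n); cv2.imwrite('pics/%s0.png'%n,c['img'][...,::-1]); print(c['pose'].round(3),c['mtx'],[k for k in c])
print(arm.get_obs())
E
```

```text
pics
[[-0.825 -0.344  0.449  1.112]
 [ 0.565 -0.487  0.666  0.838]
 [-0.01   0.803  0.596  0.855]
 [ 0.     0.     0.     1.   ]] [[478.48680579   0.         279.83902287]
 [  0.         478.48680579 216.57916349]
 [  0.           0.           1.        ]] ['img', 'depth', 'mtx', 'pose']
[[ 0.011  0.971 -0.237  0.314]
 [-1.     0.01  -0.006 -0.016]
 [-0.003  0.237  0.972  1.037]
 [ 0.     0.     0.     1.   ]] [[387.09518576   0.         281.67729943]
 [  0.         387.09518576 206.59218801]
 [  0.           0.           1.        ]] ['img', 'depth', 'mtx', 'pose']
{'time': 0.1, 'q': array([-1.23788261e+00,  2.64682847e-01,  1.60528541e+00,  1.78849963e-05,
        1.27371557e+00, -3.68761520e-02]), 'joint_velocities': array([-0.00044773, -0.00175274, -0.00401186, -0.00013964,  0.00013585,
        0.00275613]), 'tau': array([ 5.51606827e-04, -5.16706252e+01, -3.68588841e+01, -5.16210332e-05,
        6.27391346e-03, -1.21253642e-06]), 'tcp_pos': array([ 0.24375172, -0.62871342,  0.23005724]), 'ee_rot': array([-1.57288546e+00,  9.41761838e-05, -2.77180814e+00]), 'force': array([-0.09818755,  0.51626635, -0.06968862]), 'moment': array([0.03242016, 0.01283005, 0.00845874]), 'grip_width': 0.08521732136651518}
```

View pics/scene0.png

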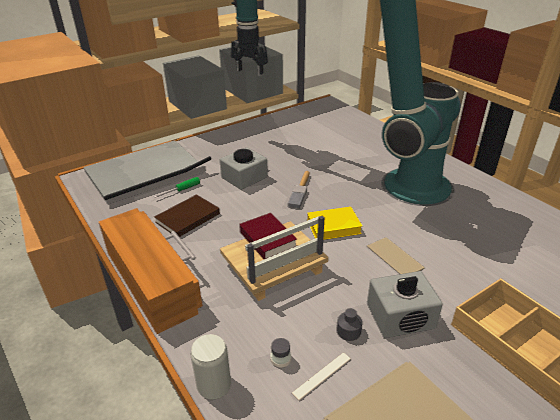

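View pics/top0.png

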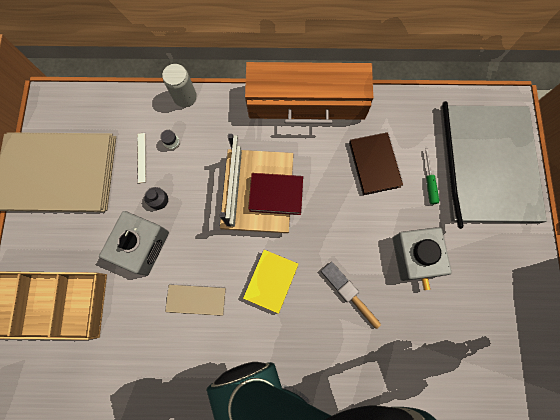

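Top view: burgundy book at about (276,194) on the stand (bars at about x = 232), yellow look-alike at (270,282), dark brown album at (375,163). The box on the left at (133,243) has grilles and a bar knob, so it is the blower. The box on the right at (425,253) has a round cap, so it is the tank. Next I'll measure and confirm with a crop.

```bash
python3 - <<'E'
from h import *
def ld(n): return dict(np.load('pics/%s.npz'%n))
t=ld('top');P=pts(t);hsv=cv2.cvtColor(t['img'],cv2.COLOR_RGB2HSV)
def rect(m,name):
    q=P[m][:,:2]; r=cv2.minAreaRect((q*1000).astype(np.float32)); print(name,m.sum(),np.round(r,1).tolist() if 0 else r, 'z',np.round(np.nanpercentile(P[m][:,2],[5,50,95]),4),'mean',q.mean(0).round(4))
def box(a,b,c,d):
    m=np.zeros(P.shape[:2],bool); m[b:d,a:c]=1; return m&np.isfinite(P[...,2])
s=box(200,125,320,240); z=P[...,2]
b=s&(z>.072)&(z<.088)&(hsv[...,1]>120)&((hsv[...,0]>165)|(hsv[...,0]<6)); rect(b,'book top')
rect(s&(z>.045)&(z<.055),'deck')
rect(s&(z>.135)&(z<.17),'bars top')
bl=box(90,200,175,285)
rect(bl&(z>.08)&(z<.09),'blower top')
k=bl&(z>.108);rect(k,'knob bar')
k=bl&(z>.115);rect(k,'knob bar')
for n,(a,b_,c,d) in dict(weight=(140,180,175,215),brush=(315,255,385,330),yellow=(240,245,302,318),jar=(158,125,182,155),offcut=(160,280,230,320)).items(): 
    rect(box(a,b_,c,d)&(z>.004),n)
# scene cloud
sc=ld('scene');Q=pts(sc);zq=Q[...,2]
m=(Q[...,0]>.3)&(Q[...,0]<.75)&(Q[...,1]>-.1)&(Q[...,1]<.2)
q=Q[m&(zq>.147)&(zq<.17)];
r=cv2.minAreaRect((q[:,:2]*1000).astype(np.float32));print('scene bars',r)
i=t['img'][...,::-1]; A=cv2.resize(i[130:245,195:325],(520,460),interpolation=cv2.INTER_CUBIC); B=cv2.resize(i[200:285,95:175],(280,297),interpolation=cv2.INTER_CUBIC)
o=np.zeros((460,800,3),np.uint8);o[:,:520]=A;o[:297,520:]=B;cv2.imwrite('pics/crop1.png',o)
E
```

```text
book top 1899 ((586.5789794921875, 5.4169921875), (134.19822692871094, 98.96971130371094), 86.54450225830078) z [0.0772 0.0802 0.0831] mean [0.5855 0.0053]
deck 3029 ((601.7662963867188, 42.25306701660156), (208.28150939941406, 221.1709442138672), 86.91864776611328) z [0.0472 0.0502 0.0532] mean [0.6003 0.056 ]
bars top 500 ((605.037353515625, 116.06381225585938), (21.067541122436523, 208.7652587890625), 87.11174774169922) z [0.1465 0.1569 0.1654] mean [0.6026 0.1121]
blower top 1940 ((455.0072021484375, 366.6653137207031), (109.9674301147461, 129.55648803710938), 67.88744354248047) z [0.0819 0.0853 0.0884] mean [0.4527 0.3648]
knob bar 129 ((454.7522888183594, 366.02978515625), (13.656668663024902, 43.4527702331543), 66.0205078125) z [0.1094 0.1193 0.1236] mean [0.4541 0.3653]
knob bar 100 ((455.0688171386719, 366.8146667480469), (12.395439147949219, 43.419090270996094), 67.10870361328125) z [0.117  0.1199 0.1239] mean [0.4548 0.3661]
weight 449 ((591.9197387695312, 336.532470703125), (100.339599609375, 91.24923706054688), 4.266246318817139) z [0.0049 0.038  0.0645] mean [0.58   0.3285]
brush 1064 ((340.0628662109375, -191.18606567382812), (185.68309020996094, 185.15184020996094), 0.6512957811355591) z [0.0046 0.0182 0.0222] mean [ 0.3403 -0.1825]
yellow 2134 ((367.0067138671875, 14.991767883300781), (182.70574951171875, 159.570556640625), 1.6878297328948975) z [0.0263 0.0304 0.0335] mean [0.364  0.0159]
jar 292 ((763.310791015625, 311.1542053222656), (86.24810028076172, 60.47565460205078), 1.0157424211502075) z [0.0061 0.0453 0.0503] mean [0.7485 0.3042]
offcut 1331 ((316.3251037597656, 213.3874969482422), (98.46173095703125, 179.3484649658203), 0.6515098810195923) z [0.0042 0.006  0.0089] mean [0.3162 0.2108]
scene bars ((609.14306640625, 114.90371704101562), (25.939414978027344, 209.9175567626953), 86.91287231445312)
```

View pics/crop1.png

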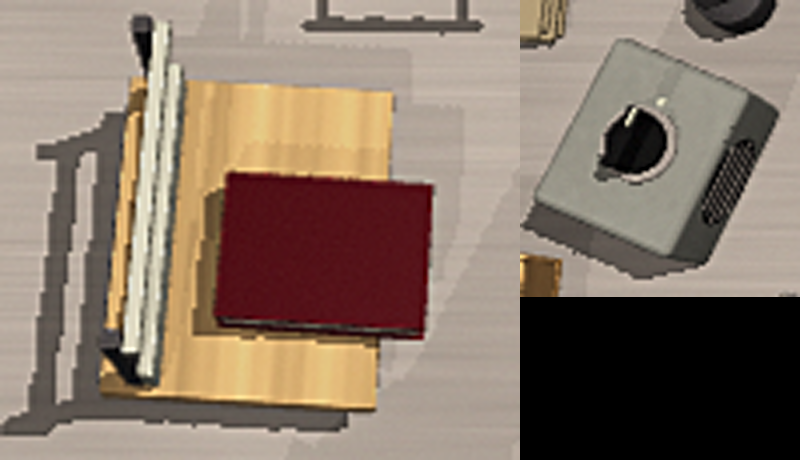

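The crop confirms the burgundy book with its overhang on the right, and the blower with its bar knob and side grille. Next I'll measure the bar face and deck edge in stand axes.

```bash
python3 - <<'E'
from h import *
a=np.radians(86.9);ex=np.array([np.cos(a),np.sin(a)]);ey=np.array([np.sin(a),-np.cos(a)])*1 # ey: stand -y (away from robot)
for n in('top','scene'):
    c=dict(np.load('pics/%s.npz'%n));P=pts(c);h=cv2.cvtColor(c['img'],cv2.COLOR_RGB2HSV)
    ok=np.isfinite(P[...,2])&(abs(P[...,0]-.6)<.16)&(P[...,1]>-.12)&(P[...,1]<.2)
    p=P[ok];s=p[:,:2]@ex;w=p[:,:2]@ey;z=p[:,2];H=h[ok]
    pc=lambda v:np.round(np.percentile(v,[1,5,25,50,75,95,99]),4)
    red=((H[:,0]>165)|(H[:,0]<6))&(H[:,1]>120)
    wood=(abs(z-.05)<.004)&(H[:,0]>10)&(H[:,0]<30)&(H[:,1]>70)
    print(n,'deck s',pc(s[wood]),'w',pc(w[wood]))
    near=wood&(w<np.median(w[wood])-.07) if 0 else wood&(abs(w-.6)>.06)
    print(' deck away from book s',pc(s[near]))
    b=red&(z>.07)&(z<.09);print(' book s',pc(s[b]),'w',pc(w[b]))
    ub=(z>.145)&(z<.165)&(H[:,1]<70)&(H[:,2]>90)&(s>.05);print(' ubar s',pc(s[ub]),'w',pc(w[ub]),'z',pc(z[ub]),ub.sum())
    lb=(z>.085)&(z<.095)&(H[:,1]<70)&(s>.05);print(' lbar s',pc(s[lb]),lb.sum())
    lb=(z>.06)&(z<.08)&(H[:,1]<70)&(s>.085);print(' lbar face s',pc(s[lb]),lb.sum())
print(ex,ey)
c=dict(np.load('pics/top.npz'));P=pts(c);
for n,(x0,y0,x1,y1) in dict(album=(345,125,405,200)).items():
    q=P[y0:y1,x0:x1].reshape(-1,3);q=q[q[:,2]>.015];print(n,cv2.minAreaRect((q[:,:2]*1000).astype(np.float32)))
E
```

```text
top deck s [0.0008 0.0085 0.047  0.0955 0.1263 0.1725 0.1772] w [0.4891 0.4935 0.5208 0.6058 0.6701 0.7002 0.7064]
 deck away from book s [0.0002 0.0063 0.0375 0.0755 0.1137 0.1683 0.1764]
 book s [-0.0285 -0.0233  0.0035  0.0369  0.0704  0.0972  0.1025] w [0.5372 0.5411 0.56   0.5842 0.6085 0.6285 0.6328]
 ubar s [0.138  0.1385 0.14   0.1426 0.1455 0.1477 0.1483] w [0.4956 0.5039 0.5438 0.5956 0.649  0.6924 0.7003] z [0.1458 0.1489 0.1554 0.1568 0.1582 0.1596 0.1604] 386
 lbar s [0.1381 0.1385 0.1401 0.1426 0.1448 0.1467 0.1501] 278
 lbar face s [0.1379 0.138  0.1383 0.1386 0.1389 0.146  0.154 ] 91
scene deck s [-1.000e-04  7.300e-03  5.710e-02  1.249e-01  1.624e-01  1.758e-01
  1.777e-01] w [0.4951 0.5031 0.5646 0.6515 0.688  0.7092 0.7123]
 deck away from book s [-0.0002  0.0058  0.0431  0.0824  0.1533  0.1747  0.1774]
 book s [-0.0285 -0.0234 -0.0003  0.0264  0.0782  0.0996  0.1024] w [0.5431 0.5465 0.5681 0.5936 0.6191 0.6373 0.6388]
 ubar s [0.1363 0.1383 0.1427 0.1453 0.1467 0.1486 0.1548] w [0.5051 0.5151 0.5568 0.6043 0.6511 0.6863 0.7051] z [0.1452 0.146  0.1503 0.1547 0.1565 0.1593 0.1644] 451
 lbar s [0.1357 0.1375 0.1411 0.1447 0.147  0.1568 0.1585] 307
 lbar face s [0.0967 0.098  0.1435 0.1459 0.1474 0.1575 0.1599] 578
[0.05407881 0.99853667] [ 0.99853667 -0.05407881]
album ((693.3697509765625, -269.74090576171875), (160.74142456054688, 112.98839569091797), 12.213391304016113)
```

```bash
cat >> h.py <<'E'
a=np.radians(86.9);EX=np.array([np.cos(a),np.sin(a),0]);EW=np.array([np.sin(a),-np.cos(a),0]);UP=np.array([0,0,1.])
def stand(s,w,z,th):
    """tool target in stand plane, tilt th deg below horizontal"""
    t=np.radians(th);y=np.cos(t)*EX-np.sin(t)*UP;zz=-np.sin(t)*EX-np.cos(t)*UP
    return s*EX+w*EW+z*UP,R.from_matrix(np.c_[-EW,y,zz])
def down(p,yaw):
    "tool down, tool z at azimuth yaw deg"
    t=np.radians(yaw);z=np.array([np.cos(t),np.sin(t),0]);y=-UP
    return np.array(p),R.from_matrix(np.c_[np.cross(y,z),y,z])
def plan(*T):
    o=arm.get_obs();p=o['tcp_pos'];r=R.from_euler('xyz',o['ee_rot'])
    d=lambda v:p+0
    print('t',round(o['time'],2),'q',o['q'].round(2),'s,w,z',(p@EX).round(4),(p@EW).round(4),p[2].round(4),'p',p.round(4),'F',o['force'].round(1),'M',o['moment'].round(2),'grip',round(o['grip_width'],4))
    for P,Q in T:
        sh=r.inv().apply(P-p)/.1;tu=(r.inv()*Q).as_rotvec()/(2*np.pi)
        print(' ',sh.round(3).tolist(),tu.round(4).tolist(),'dist',np.linalg.norm(P-p).round(3),'deg',(np.linalg.norm(tu)*360).round(1))
E
python3 -c "
from h import *
plan(stand(-.40,.45,.32,75),stand(-.16,.588,.16,25))"
```

```text
t 0.1 q [-1.24  0.26  1.61  0.    1.27 -0.04] s,w,z -0.6146 0.2774 0.2301 p [ 0.2438 -0.6287  0.2301] F [-0.1  0.5 -0.1] M [0.03 0.01 0.01] grip 0.0852
  [-2.456, -0.897, -1.248] [-0.0407, 0.0671, 0.0089] dist 0.29 deg 28.4
  [-4.701, 0.707, -2.865] [-0.1774, 0.06, 0.0383] dist 0.555 deg 68.8
```

>>> {"fn": "jog_arm", "kwargs": {
  "moves": [-0.41,-0.5,-0.45,-0.25,-0.01,0.02,0,-0.41,-1,-0.9,-0.5,-0.02,0.035,0,-0.41,-1,-0.9,-0.5,-0.02,0.035,0,-0.41,-1,-0.9,-0.5,-0.02,0.035,0,-0.41,-1,-0.9,-0.5,-0.02,0.035,0],
  "force": 50
}}

```text
time: 0.6
tcp_pos: [0.3197, -0.5466, 0.3218]
ee_rot: [-1.694, -0.014, -2.989]
force: [0.5, -0.5, -1.0]
grip_width: 0.0601
```

```bash
python3 -c "
from h import *
plan(stand(-.40,.45,.32,75),stand(-.16,.588,.16,25))"
```

```text
t 0.6 q [-1.1   0.23  1.49  0.03  1.55  0.32] s,w,z -0.5285 0.3488 0.3218 p [ 0.3197 -0.5466  0.3218] F [ 0.5 -0.5 -1. ] M [-0.    0.03  0.01] grip 0.0601
  [-1.254, 0.129, -1.042] [-0.0223, 0.0318, 0.0084] dist 0.164 deg 14.3
  [-3.118, 1.945, -2.9] [-0.1606, 0.0264, 0.022] dist 0.468 deg 59.1
```

>>> {"fn": "jog_arm", "kwargs": {
  "moves": [-0.41,-1,0.1,-1,-0.05,0.03,0.01,-0.41,-1,0.1,-1,-0.05,0.03,0.01,-0.41,-1,0.1,-1,-0.05,0.03,0.01,-0.41,-1,0.1,-1,-0.05,0.03,0.01,-0.41,-1,0.1,-1,-0.05,0.03,0.01]
}}

```text
time: 1.1
tcp_pos: [0.4019, -0.4324, 0.32]
ee_rot: [-2.01, -0.008, 3.095]
force: [0.1, -0.6, -0.1]
grip_width: 0.0603
```

```bash
python3 -c "
from h import *
plan(stand(-.16,.588,.16,25))"
```

```text
t 1.1 q [-1.01  0.29  1.47  0.24  1.75  0.61] s,w,z -0.41 0.4247 0.32 p [ 0.4019 -0.4324  0.32  ] F [ 0.1 -0.6 -0.1] M [-0.15 -0.08 -0.05] grip 0.0603
  [-1.664, 2.495, -1.577] [-0.1106, -0.0002, 0.0018] dist 0.339 deg 39.8
```

>>> {"fn": "jog_arm", "kwargs": {
  "moves": [-0.41,-0.7,1,-0.5,-0.05,0,0,-0.41,-0.7,1,-0.5,-0.05,0,0,-0.41,-0.7,1,-0.5,-0.05,0,0,-0.41,-0.7,1,-0.5,-0.05,0,0]
}}

```text
time: 1.5
tcp_pos: [0.4756, -0.3459, 0.2469]
ee_rot: [-2.33, -0.012, 3.095]
force: [0.0, -0.4, -0.1]
grip_width: 0.0602
```

```bash
python3 -c "
from h import *
plan(stand(-.16,.588,.16,25))"
```

```text
t 1.5 q [-0.93  0.45  1.5   0.46  1.8   0.65] s,w,z -0.3197 0.4936 0.2469 p [ 0.4756 -0.3459  0.2469] F [ 0.  -0.4 -0.1] M [-0.35  0.08 -0.04] grip 0.0602
  [-0.967, 1.716, -0.563] [-0.0597, -0.0009, 0.0021] dist 0.205 deg 21.5
```

>>> {"fn": "jog_arm", "kwargs": {
  "moves": [-0.41,-0.8,0.9,-0.4,-0.03,0,0,-0.41,-0.95,1,-0.5,-0.06,0,0.002,-0.41,-0.95,1,-0.5,-0.06,0,0.002,-0.41,-0.95,1,-0.5,-0.06,0,0.002,-0.41,-0.95,1,-0.5,-0.06,0,0.002]
}}

```text
time: 2.0
tcp_pos: [0.5756, -0.2485, 0.2126]
ee_rot: [-2.699, 0.001, 3.085]
force: [-0.3, -0.1, -0.3]
grip_width: 0.06
```

```bash
python3 -c "
from h import *
plan(stand(-.12,.588,.10,25),stand(-.045,.588,.064,25))"
```

```text
t 2.0 q [-0.82  0.65  1.47  0.76  1.88  0.7 ] s,w,z -0.217 0.5882 0.2126 p [ 0.5756 -0.2485  0.2126] F [-0.3 -0.1 -0.3] M [-0.4   0.01 -0.04] grip 0.06
  [0.005, 1.359, 0.602] [-0.001, -0.0, -0.0004] dist 0.149 deg 0.4
  [0.007, 2.191, 0.606] [-0.001, -0.0, -0.0004] dist 0.227 deg 0.4
```

>>> {"fn": "jog_arm", "kwargs": {
  "moves": [-0.41,0,1,0.65,0,0,0,-0.41,0,1,0.65,0,0,0,-0.41,0,1,0.65,0,0,0]
}}

```text
time: 2.3
tcp_pos: [0.5781, -0.185, 0.1102]
ee_rot: [-2.699, -0.0, 3.084]
force: [0.3, 0.0, 0.6]
grip_width: 0.0602
```

```bash
python3 -c "
from h import *
plan(stand(-.06,.588,.066,25),stand(-.035,.588,.064,25),stand(.010,.588,.064,25))"
```

```text
t 2.3 q [-0.76  0.71  1.6   0.77  1.71  0.61] s,w,z -0.1534 0.5873 0.1102 p [ 0.5781 -0.185   0.1102] F [0.3 0.  0.6] M [-0.42  0.06  0.02] grip 0.0602
  [-0.004, 1.033, -0.001] [-0.001, -0.0003, -0.0004] dist 0.103 deg 0.4
  [-0.004, 1.268, -0.09] [-0.001, -0.0003, -0.0004] dist 0.127 deg 0.4
  [-0.002, 1.675, -0.283] [-0.001, -0.0003, -0.0004] dist 0.17 deg 0.4
```

>>> {"fn": "jog_arm", "kwargs": {
  "moves": [-0.41,0,0.5,0,0,0,0,-0.41,0,0.95,0,0,0,0,-0.41,0,1,0,0,0,0,-0.41,0,1,0,0,0,0]
}}

```text
time: 2.7
tcp_pos: [0.5854, -0.0955, 0.0704]
ee_rot: [-2.699, 0.003, 3.085]
force: [0.5, 0.0, 0.2]
grip_width: 0.06
```

```bash
python3 -c "
from h import *
plan(stand(-.03,.588,.064,25),stand(.010,.588,.064,25))
c=cam('scene');d=cam('top')
A=cv2.resize(c['img'][170:310,190:350,::-1],(480,420));B=cv2.resize(d['img'][130:260,240:350,::-1],(320,378));o=np.zeros((420,800,3),np.uint8);o[:,:480]=A;o[:378,480:]=B;cv2.imwrite('pics/p4.png',o)"
```

```text
t 2.7 q [-0.66  0.69  1.73  0.84  1.59  0.57] s,w,z -0.0637 0.5897 0.0704 p [ 0.5854 -0.0955  0.0704] F [0.5 0.  0.2] M [-0.42  0.05 -0.01] grip 0.06
  [0.018, 0.331, -0.087] [-0.001, 0.0003, -0.0006] dist 0.034 deg 0.4
  [0.019, 0.693, -0.258] [-0.001, 0.0003, -0.0006] dist 0.074 deg 0.4
```

View pics/p4.png

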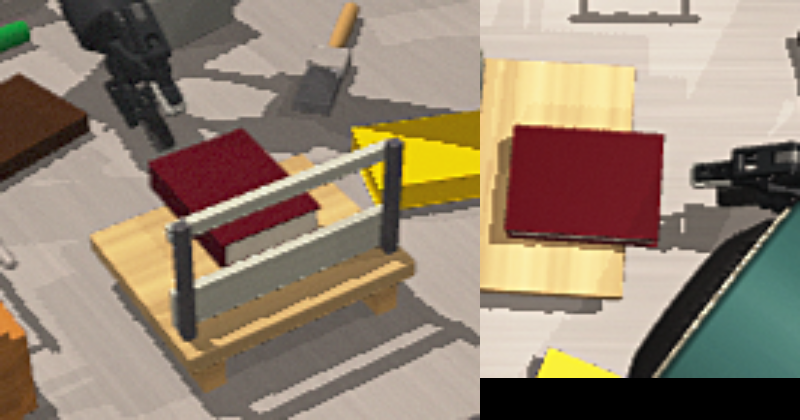

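The open fingers sit just short of the book's overhanging end (right crop: finger tip at about (695,175), book end at about (660,190)). One finger is above book height and the other below it. Now I'll insert and lift.

>>> {"fn": "jog_arm", "kwargs": {
  "moves": [-0.41,0.02,0.3,-0.05,0,0,0,-0.41,0.02,0.35,-0.09,0,0,0,-0.41,0.02,0.5,-0.16,0,0,0,-0.41,0.02,0.6,-0.22,0,0,0,-0.41,0.02,0.69,-0.26,0,0,0,-0.41,0.02,0.69,-0.26,0,0,0]
}}

```text
time: 3.4
tcp_pos: [0.5873, -0.0204, 0.0633]
ee_rot: [-2.7, 0.002, 3.086]
force: [0.0, 0.9, 0.5]
grip_width: 0.0603
```

```bash
python3 -c "
from h import *
plan(stand(.0105,.588,.087,25),stand(.010,.588,.1105,25))"
```

```text
t 3.4 q [-0.57  0.65  1.82  0.91  1.51  0.57] s,w,z 0.0114 0.5876 0.0633 p [ 0.5873 -0.0204  0.0633] F [0.  0.9 0.5] M [-0.41  0.06  0.01] grip 0.0603
  [-0.005, -0.109, -0.21] [-0.0009, 0.0001, -0.0004] dist 0.024 deg 0.3
  [-0.005, -0.214, -0.421] [-0.0009, 0.0001, -0.0004] dist 0.047 deg 0.3
```

Lift slowly, then close.

>>> {"fn": "jog_arm", "kwargs": {
  "moves": [-0.41,0,-0.05,-0.1,0,0,0,-0.41,0,-0.1,-0.2,0,0,0,-0.41,0,-0.15,-0.3,0,0,0,-0.41,0,-0.2,-0.38,0,0,0,-0.41,0,-0.21,-0.42,0,0,0,-0.41,0,-0.21,-0.42,0,0,0]
}}

```text
time: 4.0
tcp_pos: [0.5879, -0.0231, 0.111]
ee_rot: [-2.699, 0.004, 3.084]
force: [0.6, -0.7, -0.3]
grip_width: 0.0603
```

```bash
python3 -c "
from h import *
plan()
c=cam('scene');d=cam('top')
A=cv2.resize(c['img'][170:310,190:350,::-1],(480,420));B=cv2.resize(d['img'][130:260,240:350,::-1],(320,378));o=np.zeros((420,800,3),np.uint8);o[:,:480]=A;o[:378,480:]=B;cv2.imwrite('pics/p5.png',o)"
```

```text
t 4.0 q [-0.57  0.58  1.82  0.91  1.55  0.62] s,w,z 0.0087 0.5883 0.111 p [ 0.5879 -0.0231  0.111 ] F [ 0.6 -0.7 -0.3] M [-0.65  0.05 -0.03] grip 0.0603
```

View pics/p5.png

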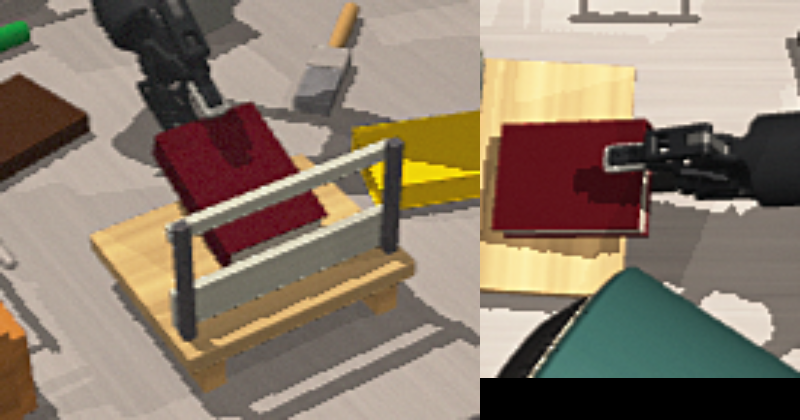

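The book's end is raised on the lower finger (left crop (210,180)), with the upper finger over it at (625,157) in the right crop. Closing.

>>> {"fn": "jog_arm", "kwargs": {
  "moves": [0.3,0,0,0,0,0,0,0.5,0,0,0,0,0,0,0.6,0,0,0,0,0,0,0.8,0,0,0,0,0,0,0.8,0,0,0,0,0,0,0.8,0,0,0,0,0,0],
  "force": 50
}}

```text
time: 4.7
tcp_pos: [0.5872, -0.0222, 0.1099]
ee_rot: [-2.7, 0.001, 3.085]
force: [-0.6, -0.3, -0.5]
grip_width: 0.0289
```

```bash
python3 -c "
from h import *
plan(stand(.010,.588,.18,25),stand(.04,.588,.20,90))
d=cam('top');P=pts(d);h=cv2.cvtColor(d['img'],cv2.COLOR_RGB2HSV)
m=((h[...,0]>165)|(h[...,0]<6))&(h[...,1]>120)&(abs(P[...,1]-.02)<.12)&(abs(P[...,0]-.59)<.1)&(P[...,2]>.06)
p=P[m];s=p@EX;A=np.c_[s,np.ones(len(s))];k=np.linalg.lstsq(A,p[:,2],rcond=None)[0];print('tilt',np.degrees(np.arctan(k[0])),s.min(),s.max(),p[:,2].max(),(p@EW).min(),(p@EW).max())"
```

```text
t 4.7 q [-0.57  0.58  1.82  0.91  1.55  0.62] s,w,z 0.0095 0.5876 0.1099 p [ 0.5872 -0.0222  0.1099] F [-0.6 -0.3 -0.5] M [-0.25  0.09  0.03] grip 0.0289
  [-0.005, -0.295, -0.636] [-0.0008, -0.0, -0.0005] dist 0.07 deg 0.3
  [-0.005, -0.109, -0.945] [0.1798, -0.0003, -0.0004] dist 0.095 deg 64.7
tilt -21.340434899066054 -0.01007524868948164 0.1252387609147138 0.13474592906997274 0.5352535633641929 0.6334865494237536
```

>>> {"fn": "jog_arm", "kwargs": {
  "moves": [0.8,0,-0.15,-0.3,0,0,0,0.8,0,-0.3,-0.63,0,0,0,0.8,0,-0.28,-0.66,0.02,0,0,0.8,0,-0.26,-0.7,0.04,0,0,0.8,0,-0.24,-0.74,0.06,0,0,0.8,0,-0.22,-0.77,0.08,0,0,0.8,0,-0.2,-0.8,0.1,0,0,0.8,0,-0.18,-0.84,0.12,0,0,0.8,0,-0.15,-0.88,0.14,0,0,0.8,0,-0.13,-0.92,0.16,0,0,0.8,0,-0.11,-0.95,0.18,0,0,0.8,0,-0.11,-0.95,0.18,0,0,0.8,0,-0.11,-0.95,0.18,0,0]
}}

```text
time: 6.05
tcp_pos: [0.5883, 0.0093, 0.1999]
ee_rot: [-1.57, 0.0, 3.087]
force: [0.9, -0.4, -3.3]
grip_width: 0.0288
```

```bash
python3 -c "
from h import *
plan(stand(.10,.588,.18,90),stand(.118,.588,.166,90))
c=cam('scene');P=pts(c);h=cv2.cvtColor(c['img'],cv2.COLOR_RGB2HSV)
m=((h[...,0]>165)|(h[...,0]<6))&(h[...,1]>110)&(abs(P[...,1]-.04)<.12)&(abs(P[...,0]-.59)<.1)&(P[...,2]>.06)
p=P[m];s=p@EX;w=p@EW;pc=lambda v:np.percentile(v,[1,5,50,95,99]).round(4)
print('s',pc(s),'w',pc(w),'z',pc(p[:,2]),m.sum())
f=np.abs(s-np.median(s))<.03
A=np.c_[p[f][:,2],w[f],np.ones(f.sum())];k=np.linalg.lstsq(A,s[f],rcond=None)[0];print(k)
d=cam('top')
A=cv2.resize(c['img'][130:310,180:360,::-1],(480,480));B=cv2.resize(d['img'][130:260,210:320,::-1],(320,378));o=np.zeros((480,800,3),np.uint8);o[:,:480]=A;o[:378,480:]=B;cv2.imwrite('pics/p6.png',o)"
```

```text
t 6.05 q [-0.03  0.12  1.83 -0.    1.19  1.6 ] s,w,z 0.0411 0.5869 0.1999 p [0.5883 0.0093 0.1999] F [ 0.9 -0.4 -3.3] M [-0.    0.06  0.03] grip 0.0288
  [-0.01, 0.199, -0.589] [-0.0001, -0.0001, -0.0] dist 0.062 deg 0.0
  [-0.01, 0.339, -0.769] [-0.0001, -0.0001, -0.0] dist 0.084 deg 0.0
s [0.0281 0.0411 0.0564 0.0598 0.061 ] w [0.54   0.5445 0.5976 0.6367 0.6378] z [0.0874 0.0932 0.1523 0.2111 0.2154] 1594
[-0.04787458 -0.06006375  0.0980519 ]
```

View pics/p6.png

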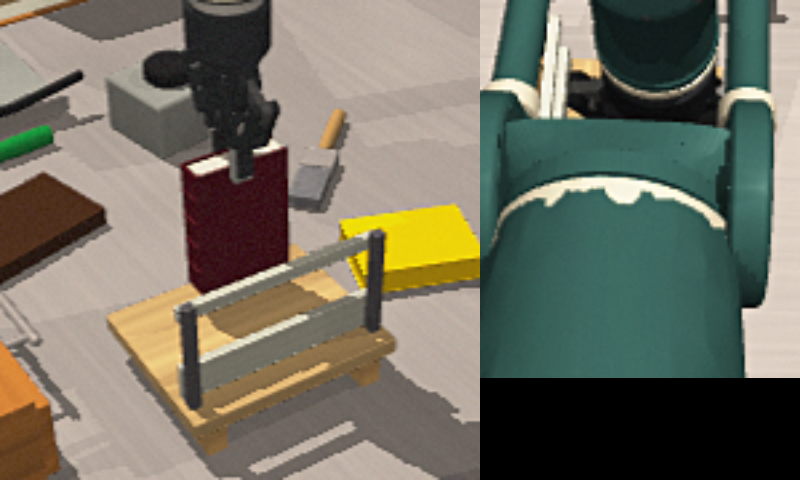

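The book hangs upright in the gripper (left crop (235,215)), its face parallel to the bars and clear of them. Bringing it in.

>>> {"fn": "jog_arm", "kwargs": {
  "moves": [0.8,-0.01,0,-0.3,0,0,0,0.8,-0.01,0.1,-0.5,0,0,0,0.8,-0.01,0.2,-0.6,0,0,0,0.8,-0.01,0.25,-0.68,0,0,0,0.8,-0.01,0.28,-0.75,0,0,0,0.8,-0.01,0.28,-0.79,0,0,0,0.8,-0.01,0.28,-0.79,0,0,0]
}}

```text
time: 6.85
tcp_pos: [0.5944, 0.0864, 0.1722]
ee_rot: [-1.568, 0.001, 3.085]
force: [0.4, 0.2, -2.6]
grip_width: 0.0291
```

```bash
python3 -c "
from h import *
plan()
c=cam('scene');P=pts(c);h=cv2.cvtColor(c['img'],cv2.COLOR_RGB2HSV)
m=((h[...,0]>165)|(h[...,0]<6))&(h[...,1]>110)&(abs(P[...,1]-.1)<.1)&(abs(P[...,0]-.59)<.1)&(P[...,2]>.05)
p=P[m];s=p@EX;w=p@EW;pc=lambda v:np.percentile(v,[1,5,50,95,99]).round(4)
print('s',pc(s),'w',pc(w),'z',pc(p[:,2]),m.sum())
for lo in (.09,.1,.11,.12,.13,.165):
  f=(p[:,2]>lo)&(p[:,2]<lo+.01)&(w<.625);print(lo,np.median(s[f]).round(4),f.sum())
f=(P[...,2]>.1)&(P[...,2]<.17)&(h[...,1]<70)&(h[...,2]>90)&(abs(P[...,0]-.59)<.1)&(abs(P[...,1]-.11)<.05);print('white s',pc((P[f]@EX)))
cv2.imwrite('pics/p7.png',cv2.resize(c['img'][150:290,200:360,::-1],(640,560)))"
```

```text
t 6.85 q [ 0.1   0.17  1.83 -0.    1.14  1.73] s,w,z 0.1184 0.5888 0.1722 p [0.5944 0.0864 0.1722] F [ 0.4  0.2 -2.6] M [-0.21  0.06  0.04] grip 0.0291
s [0.1047 0.1128 0.1329 0.136  0.1373] w [0.5424 0.5466 0.6034 0.6387 0.6396] z [0.0843 0.0913 0.1266 0.1863 0.1889] 959
0.09 0.1344 96
0.1 0.1341 102
0.11 0.1341 85
0.12 0.1338 87
0.13 0.1361 4
0.165 0.1326 74
white s [0.1077 0.1375 0.1451 0.1486 0.1533]
```

View pics/p7.png

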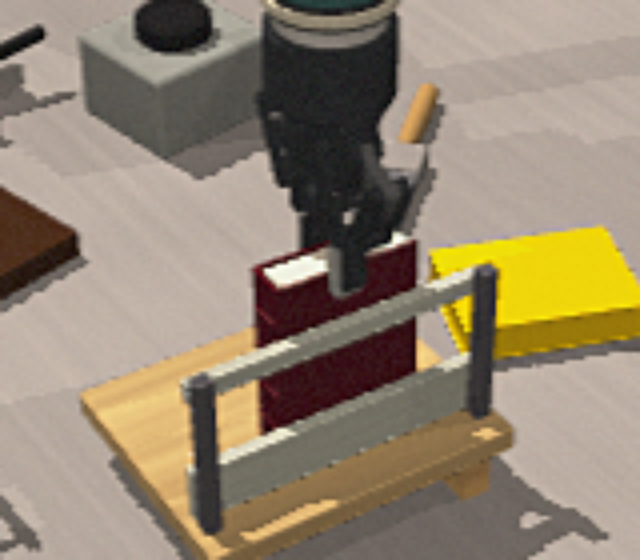

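The finger tip (345,290) stays above the upper bar, and the book face is about 4 mm from the bars. Creep in, then down.

>>> {"fn": "jog_arm", "kwargs": {
  "moves": [0.8,0,0,-0.02,0,0,0,0.8,0,0,-0.04,0,0,0,0.8,0,0,-0.05,0,0,0,0.8,0,0,-0.05,0,0,0]
}}

```text
time: 7.3
tcp_pos: [0.5951, 0.0899, 0.173]
ee_rot: [-1.565, 0.003, 3.085]
force: [0.4, -5.8, -1.4]
grip_width: 0.0284
```

```bash
python3 -c "
from h import *
plan()"
```

```text
t 7.3 q [ 0.11  0.17  1.83 -0.01  1.14  1.74] s,w,z 0.122 0.5894 0.173 p [0.5951 0.0899 0.173 ] F [ 0.4 -5.8 -1.4] M [-1.74  0.18  0.19] grip 0.0284
```

>>> {"fn": "jog_arm", "kwargs": {
  "moves": [0.8,0,0.02,0.005,0,0,0,0.8,0,0.03,0.01,0,0,0,0.8,0,0.04,0.01,0,0,0,0.8,0,0.04,0.01,0,0,0]
}}

```text
time: 7.7
tcp_pos: [0.5956, 0.0896, 0.1695]
ee_rot: [-1.567, 0.004, 3.085]
force: [0.5, -5.3, 0.5]
grip_width: 0.0286
```

```bash
python3 -c "
from h import *
plan()"
```

```text
t 7.7 q [ 0.11  0.17  1.83 -0.    1.13  1.74] s,w,z 0.1217 0.5899 0.1695 p [0.5956 0.0896 0.1695] F [ 0.5 -5.3  0.5] M [-1.59  0.1   0.24] grip 0.0286
```

>>> {"fn": "jog_arm", "kwargs": {
  "moves": [0.8,0,0.01,0,0,0,0,0.8,0,0.02,0,0,0,0,0.8,0,0.02,0,0,0,0]
}}

```text
time: 8.0
tcp_pos: [0.596, 0.0898, 0.1693]
ee_rot: [-1.567, 0.005, 3.085]
force: [-2.6, -4.8, 7.6]
grip_width: 0.0291
```

```bash
python3 -c "
from h import *
plan()"
```

```text
t 8.0 q [ 0.11  0.17  1.83 -0.    1.13  1.74] s,w,z 0.1218 0.5902 0.1693 p [0.596  0.0898 0.1693] F [-2.6 -4.8  7.6] M [-1.73  0.7   0.22] grip 0.0291
```

Seated: pressing on the deck and bars. Release and withdraw upward.

>>> {"fn": "jog_arm", "kwargs": {
  "moves": [0.2,0,0,0,0,0,0,0.1,0,0,0,0,0,0,0,0,0,0,0,0,0,0,0,0,0,0,0,0,0,0,-0.1,0,0,0,0,0,0,-0.3,0,0,0,0,0,0,-0.6,0,0,0,0,0,0,-0.9,0,0,0,0]
}}

```text
time: 8.8
tcp_pos: [0.5943, 0.0912, 0.2574]
ee_rot: [-1.569, 0.001, 3.084]
force: [0.5, 0.0, 0.5]
grip_width: 0.0427
```

```bash
cat > look.py <<'E'
from h import *
import sys
plan()
c=cam('scene');P=pts(c);h=cv2.cvtColor(c['img'],cv2.COLOR_RGB2HSV)
m=((h[...,0]>165)|(h[...,0]<6))&(h[...,1]>110)&(abs(P[...,1]-.1)<.1)&(abs(P[...,0]-.59)<.1)&(P[...,2]>.05)
p=P[m];s=p@EX;w=p@EW;pc=lambda v:np.percentile(v,[1,5,50,95,99]).round(4)
print('s',pc(s),'w',pc(w),'z',pc(p[:,2]),m.sum())
for lo in (.09,.1,.11,.12,.13,.155,.165,.175):
  f=(p[:,2]>lo)&(p[:,2]<lo+.01)&(w<.625);print(lo,np.median(s[f]).round(4),f.sum())
f=m&0==1
cv2.imwrite(sys.argv[1],cv2.resize(c['img'][150:290,200:360,::-1],(640,560)))
E
python3 look.py pics/p8.png
```

```text
t 8.8 q [ 0.11  0.11  1.74 -0.    1.29  1.74] s,w,z 0.1232 0.5885 0.2574 p [0.5943 0.0912 0.2574] F [0.5 0.  0.5] M [0.05 0.01 0.03] grip 0.0427
s [0.1069 0.1105 0.1356 0.1381 0.1392] w [0.5437 0.5486 0.6004 0.6396 0.6405] z [0.0852 0.0921 0.1285 0.1831 0.1854] 954
0.09 0.1356 81
0.1 0.1365 89
0.11 0.1357 91
0.12 0.1362 94
0.13 0.1368 14
0.155 0.136 79
0.165 0.1358 102
0.175 0.1355 122
```

View pics/p8.png

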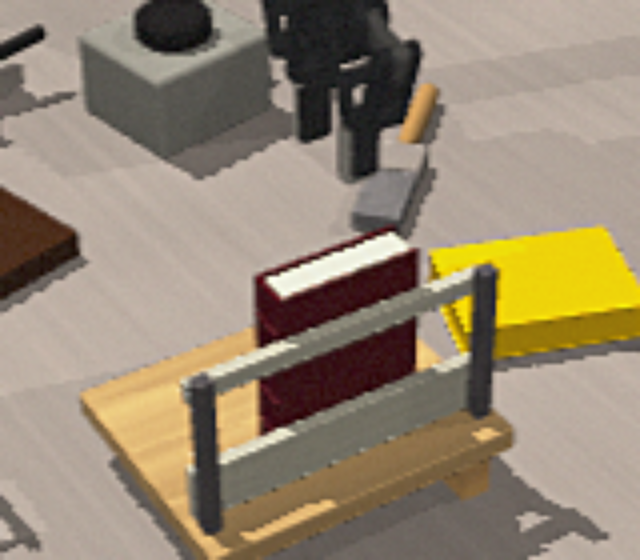

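The book stands on its end against the bars, vertical to within the noise (back face at s≈0.136, bars ≈0.137). A gentle nudge from the front at mid-height will make sure it is flat.

```bash
python3 -c "
from h import *
plan(stand(.03,.588,.25,60),stand(.03,.588,.16,60))"
```

```text
t 8.85 q [ 0.11  0.11  1.73 -0.    1.3   1.74] s,w,z 0.1237 0.5917 0.2644 p [0.5975 0.0915 0.2644] F [2.7 0.2 4.3] M [ 0.06 -0.11  0.02] grip 0.0424
  [0.035, 0.143, 0.937] [-0.0833, -0.0001, -0.0018] dist 0.095 deg 30.0
  [0.045, 1.043, 0.937] [-0.0833, -0.0001, -0.0018] dist 0.14 deg 30.0
```

>>> {"fn": "jog_arm", "kwargs": {
  "moves": [0.5,0,0,0.4,-0.02,0,0,1,0.02,0.1,0.8,-0.04,0,0,1,0.03,0.14,0.94,-0.06,0,0,1,0.03,0.4,0.94,-0.083,0,-0.002,1,0.04,0.8,0.94,-0.083,0,-0.002,1,0.04,1,0.94,-0.083,0,-0.002,1,0.04,1,0.94,-0.083,0,-0.002]
}}

```text
time: 9.55
tcp_pos: [0.5828, -0.0028, 0.1527]
ee_rot: [-2.092, -0.018, 3.086]
force: [-0.3, 0.8, -0.1]
grip_width: -0.0
```

```bash
python3 -c "
from h import *
plan(stand(.05,.588,.11,60),stand(.085,.588,.11,60),stand(.095,.588,.11,60))"
```

```text
t 9.55 q [-0.34  0.24  1.88  0.52  1.25  1.07] s,w,z 0.0288 0.5821 0.1527 p [ 0.5828 -0.0028  0.1527] F [-0.3  0.8 -0.1] M [-0.2  -0.01  0.04] grip -0.0
  [-0.066, 0.475, 0.028] [-0.0004, -0.0015, 0.0023] dist 0.048 deg 1.0
  [-0.066, 0.65, -0.276] [-0.0004, -0.0015, 0.0023] dist 0.071 deg 1.0
  [-0.066, 0.699, -0.362] [-0.0004, -0.0015, 0.0023] dist 0.079 deg 1.0
```

>>> {"fn": "jog_arm", "kwargs": {
  "moves": [1,-0.05,0.47,0.03,0,0,0.002,1,-0.06,0.47,0.03,0,0,0.002,1,-0.06,0.6,-0.18,0,0,0.002,1,-0.06,0.65,-0.28,0,0,0.002,1,-0.06,0.67,-0.31,0,0,0.002,1,-0.06,0.68,-0.33,0,0,0.002]
}}

```text
time: 10.15
tcp_pos: [0.5953, 0.0593, 0.1155]
ee_rot: [-2.09, 0.003, 3.082]
force: [-0.6, 1.2, 0.1]
grip_width: 0.0001
```

>>> {"fn": "jog_arm", "kwargs": {
  "moves": [1,0,0.01,-0.02,0,0,0,1,0,0.015,-0.03,0,0,0,1,0,0.015,-0.03,0,0,0]
}}

```text
time: 10.45
tcp_pos: [0.5946, 0.0622, 0.1141]
ee_rot: [-2.09, 0.001, 3.081]
force: [0.5, -0.8, 0.6]
grip_width: -0.0001
```

>>> {"fn": "jog_arm", "kwargs": {
  "moves": [1,0,0.01,-0.017,0,0,0,1,0,0.015,-0.026,0,0,0,1,0,0.015,-0.026,0,0,0]
}}

```text
time: 10.75
tcp_pos: [0.5947, 0.0656, 0.1139]
ee_rot: [-2.09, 0.0, 3.081]
force: [0.7, -0.5, 1.1]
grip_width: 0.0001
```

>>> {"fn": "jog_arm", "kwargs": {
  "moves": [1,0,0.005,-0.01,0,0,0,1,0,0.01,-0.017,0,0,0,1,0,0.01,-0.017,0,0,0]
}}

```text
time: 11.05
tcp_pos: [0.5948, 0.0676, 0.114]
ee_rot: [-2.09, 0.0, 3.081]
force: [-1.0, 0.7, -0.4]
grip_width: 0.0001
```

>>> {"fn": "jog_arm", "kwargs": {
  "moves": [1,0,0.005,-0.01,0,0,0,1,0,0.01,-0.017,0,0,0,1,0,0.01,-0.017,0,0,0]
}}

```text
time: 11.35
tcp_pos: [0.595, 0.0687, 0.114]
ee_rot: [-2.089, 0.001, 3.081]
force: [-0.6, -3.8, 1.0]
grip_width: 0.0001
```

>>> {"fn": "jog_arm", "kwargs": {
  "moves": [1,0,0.005,-0.01,0,0,0,1,0,0.01,-0.017,0,0,0,1,0,0.01,-0.017,0,0,0]
}}

```text
time: 11.65
tcp_pos: [0.5951, 0.069, 0.114]
ee_rot: [-2.086, 0.002, 3.082]
force: [-4.3, -10.7, 4.2]
grip_width: -0.0001
```

Firm contact (about 10 N) with the book against the bars. Backing off and going up.

>>> {"fn": "jog_arm", "kwargs": {
  "moves": [1,0,-0.05,0.087,0,0,0,1,0,-0.15,0.26,0,0,0,1,0,-0.25,0.43,0,0,0,1,0,-0.6,0.65,0,0,0,1,0,-1,0.4,0.02,0,0,1,0,-1,0.4,0.04,0,0,1,0,-1,0.4,0.06,0,0,1,0,-1,0.4,0.083,0,0]
}}

```text
time: 12.45
tcp_pos: [0.5908, -0.0137, 0.1827]
ee_rot: [-1.565, 0.004, 3.079]
force: [-1.1, -0.7, -1.0]
grip_width: 0.0002
```

```bash
python3 look.py pics/x.png; python3 -c "
from h import *
plan(down((.48,.15,.27),-100),down((.455,.3665,.17),-112.5),down((.455,.3665,.17),67.5))"
```

```text
t 12.45 q [-0.06  0.14  1.84 -0.01  1.15  1.57] s,w,z 0.0183 0.5907 0.1827 p [ 0.5908 -0.0137  0.1827] F [-1.1 -0.7 -1. ] M [ 0.02 -0.03 -0.03] grip 0.0002
s [0.1078 0.1134 0.1356 0.1383 0.1391] w [0.5438 0.5485 0.6007 0.6397 0.6408] z [0.0862 0.0925 0.128  0.1834 0.1855] 934
0.09 0.1358 86
0.1 0.1358 81
0.11 0.1362 91
0.12 0.1361 92
0.13 0.137 14
0.155 0.1359 76
0.165 0.1359 98
0.175 0.1355 117
t 12.5 q [-0.05  0.14  1.84 -0.01  1.15  1.58] s,w,z 0.0222 0.5906 0.1826 p [ 0.591  -0.0097  0.1826] F [0.  3.5 0.5] M [ 0.14 -0.03  0.  ] grip 0.0003
  [1.198, -0.894, -1.521] [-0.0015, 0.0184, -0.0008] dist 0.213 deg 6.7
  [1.579, 0.084, -3.677] [-0.0014, 0.0531, -0.0009] dist 0.4 deg 19.1
  [1.579, 0.084, -3.677] [-0.0013, -0.4468, 0.002] dist 0.4 deg 160.9
```

>>> {"fn": "jog_arm", "kwargs": {
  "moves": [1,0.3,-0.5,0,0,0,0,1,0.7,-1,0,0,-0.02,0,1,1,-1,-0.3,0,-0.04,0,1,1,-1,-0.7,0,-0.06,0,1,1,-1,-1,0,-0.08,0,1,1,-1,-1,0,-0.1,0,1,1,-1,-1,0,-0.12,0,1,1,-1,-1,0,-0.14,0]
}}

```text
time: 13.3
tcp_pos: [0.4956, 0.0942, 0.2803]
ee_rot: [-1.572, -0.001, -2.316]
force: [0.6, -0.7, -0.4]
grip_width: 0.0
```

```bash
python3 -c "
from h import *
plan(down((.455,.3665,.22),67.5))"
```

```text
t 13.3 q [ 0.14 -0.09  1.9   0.    1.34  0.88] s,w,z 0.1209 0.4897 0.2803 p [0.4956 0.0942 0.2803] F [ 0.6 -0.7 -0.4] M [ 0.   -0.   -0.01] grip 0.0
  [-1.727, 0.603, -2.144] [0.0002, -0.3061, -0.0] dist 0.282 deg 110.2
```

>>> {"fn": "jog_arm", "kwargs": {
  "moves": [0,-0.3,0,-0.4,0,-0.02,0,-0.2,-0.6,0,-0.8,0,-0.04,0,-0.2,-0.85,0,-1,0,-0.06,0,-0.2,-0.85,0,-1,0,-0.08,0,-0.2,-0.85,0,-1,0,-0.1,0,-0.2,-0.85,0,-1,0,-0.12,0,-0.2,-0.85,0,-1,0,-0.14,0,-0.2,-0.85,0,-1,0,-0.16,0]
}}

```text
time: 14.1
tcp_pos: [0.4805, 0.224, 0.2799]
ee_rot: [-1.573, 0.0, -1.311]
force: [0.3, -0.6, -0.5]
grip_width: 0.0517
```

```bash
python3 -c "
from h import *
plan(down((.455,.3665,.20),67.5))"
```

```text
t 14.1 q [ 0.39 -0.04  1.85  0.    1.33  0.13] s,w,z 0.2497 0.4677 0.2799 p [0.4805 0.224  0.2799] F [ 0.3 -0.6 -0.5] M [-0.01  0.   -0.02] grip 0.0517
  [-1.442, 0.799, 0.12] [0.0003, -0.1462, -0.0001] dist 0.165 deg 52.6
```

>>> {"fn": "jog_arm", "kwargs": {
  "moves": [-0.2,-0.4,0,0.03,0,-0.02,0,-0.2,-0.8,0,0.06,0,-0.04,0,-0.2,-1,0,0.08,0,-0.06,0,-0.2,-1,0,0.08,0,-0.08,0,-0.2,-1,0,0.08,0,-0.1,0,-0.2,-1,0,0.08,0,-0.12,0,-0.2,-1,0,0.08,0,-0.146,0,-0.2,-1,0,0.08,0,-0.146,0]
}}

```text
time: 14.9
tcp_pos: [0.4633, 0.3226, 0.2797]
ee_rot: [-1.572, 0.001, -0.398]
force: [-0.5, 0.3, -0.6]
grip_width: 0.0515
```

```bash
python3 -c "
from h import *
plan(down((.455,.3665,.20),67.5))
c=cam('scene');P=pts(c);z=P[...,2]
m=(abs(P[...,0]-.455)<.04)&(abs(P[...,1]-.3665)<.04)&(z>.112)&(z<.127)
q=P[m];print(m.sum(),cv2.minAreaRect((q[:,:2]*1000).astype(np.float32)),q.mean(0))
cv2.imwrite('pics/p9.png',cv2.resize(c['img'][220:360,340:500,::-1],(640,560)))"
```

```text
t 14.9 q [ 0.56  0.03  1.78 -0.    1.33 -0.61] s,w,z 0.3472 0.4451 0.2797 p [0.4633 0.3226 0.2797] F [-0.5  0.3 -0.6] M [-0.02  0.03 -0.  ] grip 0.0515
  [-0.246, 0.797, 0.374] [0.0003, -0.0009, -0.0002] dist 0.091 deg 0.3
116 ((460.4637756347656, 365.8182373046875), (14.335623741149902, 44.47811508178711), 67.53119659423828) [0.46127171 0.3664682  0.11806076]
```

View pics/p9.png

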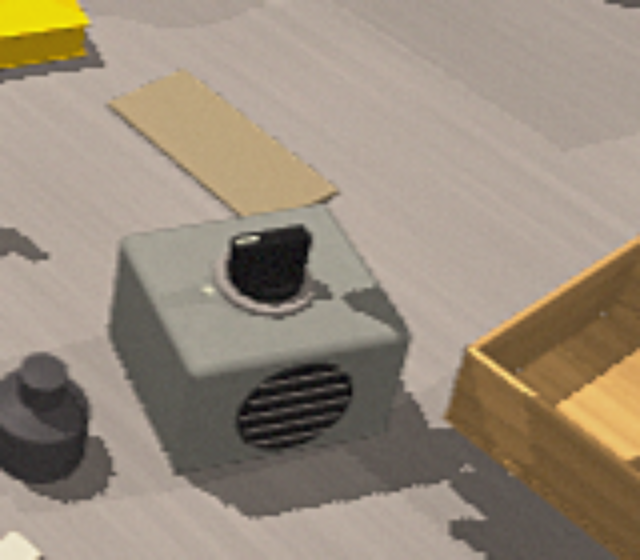

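The blower's knob is seen clearly: bar at (268,262), at rest along the box's long axis. The second camera agrees on its centre and angle to within about 5 mm. Descending.

>>> {"fn": "jog_arm", "kwargs": {
  "moves": [-0.2,-0.23,0.4,0.37,0,0,0,-0.2,-0.23,0.8,0.38,0,-0.001,0,-0.2,-0.23,0.9,0.38,0,-0.001,0,-0.2,-0.23,0.9,0.38,0,-0.001,0]
}}

```text
time: 15.35
tcp_pos: [0.4555, 0.3648, 0.1873]
ee_rot: [-1.578, 0.002, -0.395]
force: [0.2, -0.8, 0.7]
grip_width: 0.0512
```

```bash
python3 -c "
from h import *
plan(down((.4565,.3665,.10),67.5))"
```

```text
t 15.35 q [ 0.63  0.13  1.85 -0.    1.17 -0.54] s,w,z 0.3889 0.4351 0.1873 p [0.4555 0.3648 0.1873] F [ 0.2 -0.8  0.7] M [-0.   -0.03  0.06] grip 0.0512
  [0.004, 0.873, 0.026] [0.0012, -0.0003, -0.0004] dist 0.087 deg 0.5
```

>>> {"fn": "jog_arm", "kwargs": {
  "moves": [-0.2,0,0.4,0.02,0,0,0,-0.2,0,0.7,0.02,0,0,0,-0.2,0,0.85,0.02,0,0,0,-0.2,0,0.87,0.02,0,0,0,-0.2,0,0.87,0.02,0,0,0]
}}

```text
time: 15.85
tcp_pos: [0.4593, 0.3683, 0.1048]
ee_rot: [-1.571, -0.002, -0.394]
force: [0.1, -0.1, 0.3]
grip_width: 0.0514
```

>>> {"fn": "jog_arm", "kwargs": {
  "moves": [0.4,0,0,0,0,0,0,0.7,0,0,0,0,0,0,1,0,0,0,0,0,0,1,0,0,0,0,0,0,1,0,0,0,0,0,0],
  "force": 30
}}

```text
time: 16.35
tcp_pos: [0.4579, 0.3656, 0.1049]
ee_rot: [-1.577, -0.002, -0.393]
force: [-3.1, -9.4, 10.2]
grip_width: 0.0111
```

```bash
python3 -c "
from h import *
plan(down((.4565,.3665,.10),67.5),down((.4565,.3665,.10),67.5-72))"
```

```text
t 16.35 q [ 0.63  0.21  1.92 -0.01  1.02 -0.54] s,w,z 0.3898 0.4375 0.1049 p [0.4579 0.3656 0.1049] F [-3.1 -9.4 10.2] M [-1.64  0.57  0.02] grip 0.0111
  [-0.016, 0.049, 0.003] [0.001, 0.0, 0.0003] dist 0.005 deg 0.4
  [-0.016, 0.049, 0.003] [0.0006, 0.2, 0.0009] dist 0.005 deg 72.0
```

>>> {"fn": "jog_arm", "kwargs": {
  "moves": [1,0,-0.02,-0.015,0,0,0,1,0,-0.02,-0.015,0,0.02,0,1,0,-0.02,-0.015,0,0.04,0,1,0,-0.02,-0.015,0,0.06,0,1,0,-0.02,-0.015,0,0.08,0,1,0,-0.02,-0.015,0,0.1,0,1,0,-0.02,-0.015,0,0.12,0,1,0,-0.02,-0.015,0,0.14,0,1,0,-0.02,-0.015,0,0.16,0,1,0,-0.02,-0.015,0,0.175,0,1,0,-0.02,-0.015,0,0.18,0,1,0,-0.02,-0.015,0,0.18,0]
}}

```text
time: 17.55
tcp_pos: [0.4556, 0.3639, 0.105]
ee_rot: [-1.575, -0.007, -1.524]
force: [-4.3, -7.4, 3.7]
grip_width: 0.0113
```

```bash
python3 -c "
from h import *
plan(down((.4575,.3645,.1045),67.5-72))"
```

```text
t 17.55 q [ 0.63  0.21  1.92 -0.    1.02  0.59] s,w,z 0.3881 0.4353 0.105 p [0.4556 0.3639 0.105 ] F [-4.3 -7.4  3.7] M [-1.3   0.75  0.21] grip 0.0113
  [-0.005, 0.004, 0.019] [0.0006, 0.0199, 0.0012] dist 0.002 deg 7.2
```

>>> {"fn": "jog_arm", "kwargs": {
  "moves": [1,0,0,0,0,0.006,0,1,0,0,0,0,0.01,0,1,0,0,0,0,0.01,0]
}}

```text
time: 17.85
tcp_pos: [0.4555, 0.3639, 0.105]
ee_rot: [-1.575, -0.007, -1.587]
force: [-5.1, -8.3, 4.1]
grip_width: 0.0111
```

```bash
python3 -c "
from h import *
plan()"
```

```text
t 17.85 q [ 0.63  0.21  1.92 -0.    1.02  0.65] s,w,z 0.388 0.4351 0.105 p [0.4555 0.3639 0.105 ] F [-5.1 -8.3  4.1] M [-1.32  0.81  0.16] grip 0.0111
```

>>> {"fn": "jog_arm", "kwargs": {
  "moves": [1,0,0,0,0,0.006,0,1,0,0,0,0,0.01,0,1,0,0,0,0,0.01,0]
}}

```text
time: 18.15
tcp_pos: [0.4554, 0.364, 0.105]
ee_rot: [-1.574, -0.008, -1.648]
force: [-6.4, -7.6, 4.8]
grip_width: 0.0113
```

```bash
python3 -c "
from h import *
plan()"
```

```text
t 18.15 q [ 0.63  0.21  1.92 -0.    1.02  0.71] s,w,z 0.388 0.435 0.105 p [0.4554 0.364  0.105 ] F [-6.4 -7.6  4.8] M [-1.34  0.86  0.77] grip 0.0113
```

The moment jumped from 0.16 to 0.77 N m at 1.25 rad, so that's the stop. A little more to be sure, then open to let it spring back.

>>> {"fn": "jog_arm", "kwargs": {
  "moves": [1,0,0,0,0,0.006,0,1,0,0,0,0,0.006,0,1,0,0,0,0,0.006,0]
}}

```text
time: 18.45
tcp_pos: [0.4554, 0.3639, 0.105]
ee_rot: [-1.574, -0.008, -1.684]
force: [-5.3, -8.2, 5.1]
grip_width: 0.0108
```

```bash
python3 -c "
from h import *
plan()"
```

```text
t 18.45 q [ 0.63  0.21  1.92 -0.    1.02  0.75] s,w,z 0.388 0.435 0.105 p [0.4554 0.3639 0.105 ] F [-5.3 -8.2  5.1] M [-1.34  0.95  1.02] grip 0.0108
```

>>> {"fn": "jog_arm", "kwargs": {
  "moves": [0.5,0,0,0,0,0,0,0,0,0,0,0,0,0,-0.5,0,0,0,0,0,0,-1,0,0,0,0,0,0,-1,0,0,0,0,0,0,-1,0,0,0,0,0,0,-1,0,0,0,0,0,0,-1,0,-0.3,0,0,0,0,-1,0,-0.6,0,0,0,0,-1,0,-1,0,0,0,0,-1,0,-1,0,0,0,0,-1,0,-1,0,0,0,0]
}}

```text
time: 19.65
tcp_pos: [0.4585, 0.3675, 0.2069]
ee_rot: [-1.567, 0.001, -1.688]
force: [-0.2, 0.3, -1.1]
grip_width: 0.0855
```

>>> {"fn": "jog_arm", "kwargs": {
  "moves": [-1,0,-0.4,0,0,0,0,-1,0,-0.8,0,0,0,0,-1,0,-0.9,0,0,0,0,-1,0,-0.9,0,0,0,0,-1,0,-0.9,0,0,0,0,-1,0,-0.9,0,0,0,0,-1,0,-0.9,0,0,0,0]
}}

```text
time: 20.35
tcp_pos: [0.4566, 0.3663, 0.2926]
ee_rot: [-1.573, -0.005, -1.688]
force: [-0.5, 0.5, -0.2]
grip_width: 0.0856
```

```bash
python3 look.py pics/x2.png; python3 -c "
from h import *
c=cam('scene');P=pts(c);z=P[...,2]
m=(abs(P[...,0]-.455)<.04)&(abs(P[...,1]-.3665)<.04)&(z>.112)&(z<.127)
q=P[m];print(m.sum(),cv2.minAreaRect((q[:,:2]*1000).astype(np.float32)))
cv2.imwrite('pics/p10.png',cv2.resize(c['img'][140:400,80:560,::-1],(800,433)))"
```

```text
t 20.35 q [ 0.63  0.07  1.72 -0.    1.36  0.75] s,w,z 0.3904 0.4361 0.2926 p [0.4566 0.3663 0.2926] F [-0.5  0.5 -0.2] M [0.02 0.01 0.01] grip 0.0856
s [0.1073 0.1111 0.1356 0.1383 0.1394] w [0.5434 0.5482 0.5999 0.6397 0.6409] z [0.0853 0.0921 0.1285 0.1835 0.1857] 953
0.09 0.136 91
0.1 0.1355 85
0.11 0.1359 88
0.12 0.1358 95
0.13 0.1369 11
0.155 0.1359 78
0.165 0.1361 97
0.175 0.1354 127
120 ((459.45819091796875, 366.5051574707031), (13.996061325073242, 44.903865814208984), 66.64443969726562)
```

View pics/p10.png

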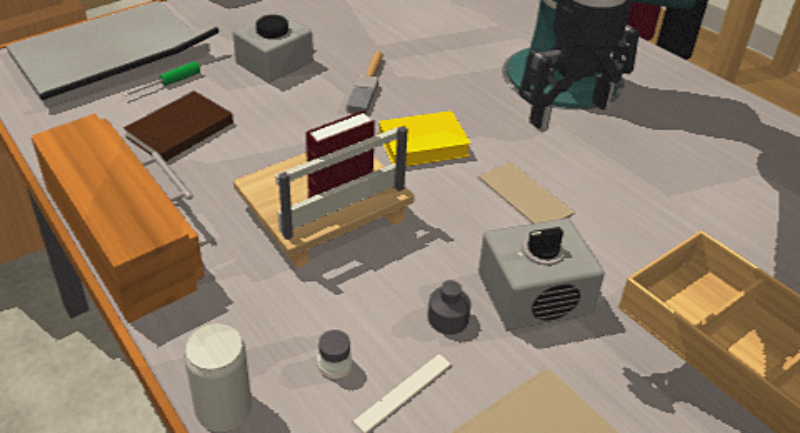

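The book stands against the bars at (340,155), the knob is back at rest at (545,243), and the bystanders are in place. The arm is clear of everything, so I'm handing in.

```bash
python3 -c "
from workcell import arm
print(arm.job_done())"
```

```text
the job is handed in; nothing more can be done
None
```

The book now stands upright on its other short end against the two cross bars. The blower's knob was then turned clockwise to its stop and has sprung back. I handed the job in at about 20 s of the 67 s allowed.

**Book:** I gripped the overhanging end, tipped it up, set it on the deck against the bars and let go. I then nudged it from the front with about 10 N. The last check put its back face at 0.136 m at every height measured, so it is upright. The bars measured about 0.137–0.138 m, which leaves a difference of 1–2 mm, within the camera calibration.

**Knob:** The tool turned about 1.29 rad. The twisting moment rose from 0.16 to 0.77 and then 1.02 N m over the last part of the turn, which I took as the stop at 1.2 rad. After release the bar measured 66.6° against 67.5° before, so it is back at rest.

**Other things:** In the last picture the bystanders looked undisturbed; I did not re-measure their positions. The highest wrist force I read was about 15 N. The two cameras disagreed by about 4 mm across the stand and on the knob's position; I allowed for it and it caused no trouble.

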